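Clear the page and turn the folder's divider leaf over

ROBOT

A 6-joint arm with a two-finger parallel gripper is mounted at the origin on the work surface. World frame = base frame: x ahead of the robot, y to its left, z up, the work surface at z = 0. Lengths are in mm, angles in rad, forces in N, time in s.
With the tool pointing down it reaches from about 325 to 775 mm from the base axis. Payload 5.5 kg.
Tool frame: the origin (TCP) lies at the very end of the fingers, on their centre line; the grasp point (between the pads) lies grasp_offset behind it (grasp_offset is the distance from the TCP to the grasp point, in mm); z points along the fingers, y is the line along which they close (so a half turn about z gives the same grasp; the last joint's range is limited). The gripper opens to 88 mm and grips with 3 to 60 N. Pads are 20 mm wide; open, the fingers measure 115 mm over their backs; the gripper's body (75 mm by 178 mm) begins 61 mm behind the grasp point.
Start: joints at [-1.233, 0.091, 1.231, -0, 1.82, -0.057], TCP at [230.775, -553.859, 222.631] pointing down, gripper open.
Joint ranges: [-2.87, 2.87], [-0.86, 2.18], [0.17, 2.46], [-1.51, 4.65], [0.06, 2.69], [-2.65, 2.65]. Speed limits (rad/s): [2.57, 2.57, 3.01, 3.14, 3.14, 3.14].

INTERFACE

Orientations are given as a unit quaternion [w, x, y, z].
In Python, from bench import * gives the robot as it stands.
- The arm moves only by the shell command python3 -m inch 'ROWS' [FORCE]. ROWS is JSON, a list of rows, each an object with "twist": the turn, a rotation vector about the world's x, y, z scaled (see below), a list of three; "xyz": the shift along the world's x, y, z scaled (see below), a list of three; "grip": the opening, from -1 (shut) to 1 (fully open). In form: [{"twist": [ax, ay, az], "xyz": [x, y, z], "grip": grip}, ...]. A call has 1 to 20 rows; each row is the pose to reach, as a shift and turn from the pose commanded when the call began, turning the shorter way round; what a row does not reach only later rows make up. The controller multiplies each number of a shift by 0.25 m and each number of a turn by pi rad. A row lasts 1/12 s, in which the tool goes at most 41.7 mm and 7.16 degrees, less where a joint would pass 70% of its speed; a pose out of reach is approached as far as the arm can. A call with a number of a shift or a turn outside -1 to 1 is refused whole. A call with a gripper value outside its range is refused whole. The fingers move at their own pace and stop on an object; FORCE is the grip in N (left out, the last holds). Time passes only in rows, so rows that repeat a pose let the fingers close. It gives the time, the measured TCP pose, the force, the opening and the grip force at its end, in the units of the state.
- get_obs(): the state, without advancing time (a new reading comes with each control period).
- get_image(name): name is "side" or "top"; returns (picture, depth): 400x640x3 uint8, red, green, blue; 400x640 float32, mm along the optical axis (not along the pixel's ray), 0 where there is no reading.
- camera_model(name): a dict with "fovy" (degrees; the focal length in pixels is half the picture's height over the tangent of half this angle, whatever the lens; pixels are square), "cx", "cy" (the principal point, pixels), "k1" (the pictures are not rectified: a ray, as slopes to the right and down, at radius r is drawn at 1 + k1 r^2 times it, then the intrinsics apply), "rvec" (rotation vector, rad) and "tvec" (3), from world to camera coordinates, as OpenCV has them. Camera axes: x right, y down, z forward; pixel columns grow to the right and rows downward; lengths in mm; the calibration is good to about 2 mm. A picture is of the moment at which its call begins. camera_model takes no time and is no camera call.
- close_job(): hands the job in; it is judged then, once.
The state is a dict: "clock": time; "joints": joint angles; "joint_vel": joint speeds; "effort": joint torques, N m; "tcp_pos": TCP position; "tool_rot": TCP orientation; "ft_force": force on the tool from outside, world axes, zero at the start; "wrist_torque": the same for the moment, N m; "finger_gap": opening from 0.0 (shut) to 1.0 (fully open); "gripper_force": force on a finger pad.
Only numpy, scipy, OpenCV 4.12 (cv2) and the standard library are available. Lean on these libraries where they do the work, as an engineer would, in place of code of your own. Each camera call takes 0.05 s, during which the arm holds its last target. There are 200 camera calls.

TASK

Push the orange power bank off the left-hand page (as the robot sees it) of the open study folder so that it lies flat on the bare desk; only push it, never pick it up or tip it over. Then turn the yellow divider leaf over the folder's spine with your fingertips and press it down until it lies flat on that left-hand page. Leave everything else on the desk where it is, and finish clear of it all.

Things in the scene. Friction and masses are not known exactly. Their poses are not given: they have to be found in the camera images.
- folder: Open study folder, fixed. Blue cover 220 (x, along the spine) x 350 (y) x 3 mm; a white page block on each half, 205 x 153 mm, from 12 to 165 mm either side of the spine, page tops 8.5 mm above the desk. Origin: on the desk, under the middle of the spine. x is away from the robot at yaw 0 (yaw within 0.3 rad), +y the left-hand page, -y the right-hand page, z up.
- spine (a point): Point on the leaf's hinge axis, at the middle of the spine, 10.5 mm above the desk; axes as the folder's. A fixed steel tube 13 mm thick, 210 mm long lies along this axis, with black collars 17 mm thick.
- leaf (a joint): Angle of the yellow leaf about the spine, rad: 0 flat on the right-hand page, 1.57 upright, 3.14 (stop) flat on the left-hand page. Starts half raised over the right-hand page, 0.6 to 1.05. Stiff hinge (0.2 N m friction, about 1.5 N at the outer edge): the leaf stays wherever it is left, does not fall by itself, and must be pushed all the way down.
- leaf_edge (a point): Middle of the leaf's outer edge, 155 mm from the hinge axis, mid-thickness. Leaf: rigid yellow board, white label, 200 mm along the spine, 4 mm thick, from 8 to 155 mm off the axis, 0.11 kg; a red tab 45 mm long sticks out 14 mm beyond that edge, centred 70 mm towards folder +x. Site x is along the spine; -y points from hinge to outer edge; at joint 0 axes equal the folder's.
- bank: Orange power bank, grey band, loose, 95 (x) x 60 (y) x 22 mm high, about 0.19 kg, on the left-hand page, long side along the spine within 0.3 rad, centre 85 to 105 mm from the spine. Origin: centre of its underside (8.5 mm above the desk on the page, 0 on the desk).
- tumbler: Pink tumbler with grey lid, 70 mm across, 180 mm tall, standing beyond the folder; origin under its centre. Leave alone.
- water: Green water bottle, 62 mm across, 200 mm tall, standing beyond the folder; origin under its centre. Leave alone.
- mug: Blue mug, 80 mm across, 90 mm tall, standing beyond the folder; origin under its centre. Leave alone.
- phone: Phone lying on the desk right of the folder, 150 x 73 x 9 mm, red screen up; origin under its centre. Leave alone.
- earbuds: White earbuds case, 60 x 48 x 24 mm, on the desk to the right and near the robot; origin under its centre. Leave alone.
- eraser: Green eraser, 22 x 55 x 13 mm, on the desk to the left and near the robot; origin under its centre. Leave alone.
- cream: Yellow hand cream bottle, 36 mm across, 110 mm tall, far left; origin under its centre. Leave alone.
Things that resemble listed ones, but are neither listed nor needed, are in the scene too. There is more than one size of the bank; the one meant has the size given above.

How it is judged (in metres and radians):
On the way, in this order (a step that is already met when the one before it is completed fails the run):
1. the power bank lies flat on the desk, off the folder, while the leaf is not yet past upright (height (world z) of bank between -0.005 and 0.003 m and angle between bank's own z axis and vertical below 0.06 rad and value of joint leaf below 1.75 rad), for 0.2 s.
2. the leaf lies flat on the left-hand page (value of joint leaf above 3.05 rad), for 0.2 s.
At the end, for the whole second after the job is handed in: The leaf lies flat on the left-hand page (hinge angle above 3.05 rad) and still, and the power bank rests flat on the desk, off the folder (underside within 3 mm of the desk, tilt under 0.06 rad) (height (world z) of bank between -0.005 and 0.003 m and angle between bank's own z axis and vertical below 0.06 rad and value of joint leaf above 3.05 rad and velocity of joint leaf between -0.05 and 0.05 rad/s and linear speed of bank below 0.02 m/s); the robot touches nothing.
It fails at once if the power bank is lifted (underside centre more than 22 mm above the desk, 13 mm above the page) (height (world z) of bank above 0.022 m).
It fails at once if the power bank is tipped over (tilt above 0.8 rad) (angle between bank's own z axis and vertical above 0.8 rad).
It fails at once if another thing on the desk is moved by more than 25 mm (distance of any of tumbler, water, mug, phone, earbuds, eraser, cream from where it was at the start of the episode above 0.025 m).
It fails at once if a standing thing is tipped over (angle between any of tumbler, water, mug, cream's own z axis and vertical above 0.5 rad).
It also fails if it takes over 58 s, if anything falls off the work surface, if the arm or the gripper's body presses on something with over 40 N, if the wrist force passes 120 N, or if a joint passes its speed limit or range.

## Working session

There is one attempt and no reset: what is moved stays moved. The work goes in short steps, Python scripts to look and compute and a shell command to move; the robot and the scene stay as the last step left them, time stands still between calls to the robot, and variables do not carry over. Pictures are saved under pics/ and viewed, at most 10 in all, crops included, and the job is handed in when it is done.

```bash
ls; mkdir -p pics
cat > h.py <<'E'
from bench import *
import numpy as np, cv2
def look(n,f=None):
    im,d=get_image(n)
    if f: cv2.imwrite('pics/'+f,im[...,::-1]); np.savez('pics/'+f[:-4]+'.npz',im=im,d=d)
    return im,d
def rays(n,uv):
    m=camera_model(n); f=200/np.tan(np.radians(m['fovy'])/2)
    K=np.array([[f,0,m['cx']],[0,f,m['cy']],[0,0,1.]])
    p=cv2.undistortPoints(np.array(uv,float).reshape(-1,1,2),K,np.array([m['k1'],0,0,0.])).reshape(-1,2)
    R=cv2.Rodrigues(np.array(m['rvec'],float))[0]; t=np.array(m['tvec'],float)
    return R,t,np.c_[p,np.ones(len(p))]
def onz(n,uv,z):
    R,t,q=rays(n,uv); c=-R.T@t; d=q@R
    return c+d*((z-c[2])/d[:,2])[:,None]
def dep(n,uv,d):
    R,t,q=rays(n,uv); uv=np.array(uv).reshape(-1,2).astype(int)
    return (q*d[uv[:,1],uv[:,0]][:,None]-t)@R
E
python3 - <<'E'
from h import *
look('top','t0.png'); look('side','s0.png')
print(get_obs())
for n in('top','side'): print(camera_model(n))
E
```

```text
pics
{'clock': 0.1, 'joints': array([-1.23269107e+00,  9.17998736e-02,  1.23173979e+00,  3.47964322e-05,
        1.81978935e+00, -5.66826859e-02]), 'joint_vel': array([ 0.00108103, -0.00268896, -0.00094962, -0.00127121,  0.00118481,
        0.00288646]), 'effort': array([ 2.96798280e-03, -4.47858238e+01, -4.07570028e+01,  7.01529114e-02,
        2.84749805e-02, -1.37634042e-04]), 'tcp_pos': array([ 230.70179654, -553.59866292,  221.62468076]), 'tool_rot': array([-8.61964564e-04,  9.80579779e-01,  1.96118694e-01, -1.05061279e-04]), 'ft_force': array([-1.00068257, -0.37610784, -0.07893233]), 'wrist_torque': array([-0.02501087,  0.02981676, -0.04680265]), 'gripper_force': 0.0, 'finger_gap': 0.9944329951684053}
{'fovy': 57.9566128316711, 'cx': 325.2634380907459, 'cy': 195.8734307933953, 'k1': -0.028665335121321363, 'rvec': array([ 2.16132183, -2.22750825,  0.07446613]), 'tvec': array([  11.93059789,  513.62128681, 1152.08854812])}
{'fovy': 43.36193538830948, 'cx': 324.81924853111605, 'cy': 193.83375947976455, 'k1': 0.0411514766465035, 'rvec': array([ 0.37725919, -2.7333249 ,  1.22796896]), 'tvec': array([ 502.08591494,  145.88560286, 1470.17764493])}
```

View pics/t0.png

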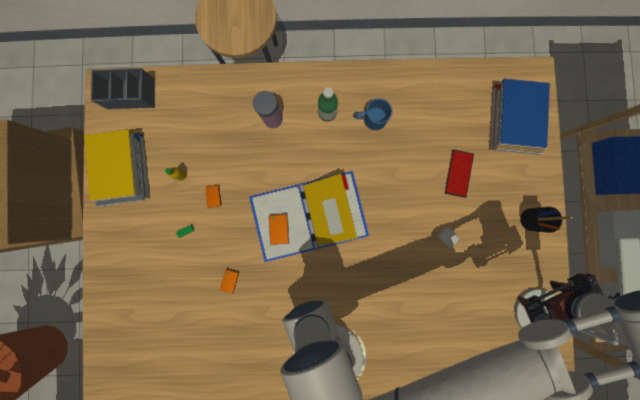

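View pics/s0.png

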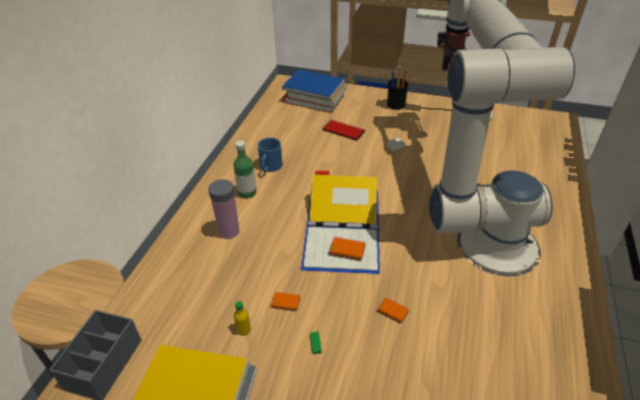

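The top view shows three orange candidates: (278,229) on the left page, (213,196) and (229,281) on the bare desk. The one on the page at (278,229) fits the description. The leaf is at (330,210), the tab at (346,181) and the spine runs from (303,190) to (313,245). I'll measure all of them.

Run:
```python
from h import *
z=np.load('pics/t0.npz'); im,d=z['im'],z['d']
hsv=cv2.cvtColor(im,cv2.COLOR_RGB2HSV)
def blobs(lo,hi,name,h,amin=25):
    m=cv2.inRange(hsv,np.array(lo),np.array(hi))
    n,l,st,c=cv2.connectedComponentsWithStats(m)
    for i in range(1,n):
        if st[i,4]<amin: continue
        cn=max(cv2.findContours((l==i).astype(np.uint8),0,1)[0],key=len).reshape(-1,2)
        w=onz('top',cn,h)[:,:2].astype(np.float32); r=cv2.minAreaRect(w)
        print(name,c[i].round(),st[i,4],'rect c',np.round(r[0]),'sz',np.round(r[1]),'ang',round(r[2],1), 'dep z',np.round(np.median(dep('top',cn,d)[:,2])))
blobs((5,200,130),(14,255,255),'orange',25)
blobs((105,120,80),(125,255,255),'blue',2,60)
blobs((55,100,40),(85,255,255),'green',10)
blobs((0,200,90),(3,255,255),'red',9)
blobs((22,200,120),(30,255,255),'yellow',60)
# leaf plane from depth
m=cv2.inRange(hsv,np.array((22,200,120)),np.array((30,255,255))); m[:,:280]=0
m=cv2.erode(m,np.ones((3,3)))
v,u=np.nonzero(m); P=dep('top',np.c_[u,v],d); c=np.median(P,0); 
print(len(u),c); U,S,V=np.linalg.svd(P-P.mean(0),full_matrices=False); print(V[2],S/len(u)**.5)
nrm=V[2]*np.sign(V[2,2]); print('tilt',np.arccos(nrm[2]),'hinge dir',np.degrees(np.arctan2(nrm[1],nrm[0]))+0)
s=cv2.imread('pics/t0.png')[130:310,190:400]; cv2.imwrite('pics/c0.png',cv2.resize(s,None,fx=3.3,fy=3.3,interpolation=2))
```

```text
orange [212. 196.] 238 rect c [524. 359.] sz [66. 41.] ang 6.4 dep z 16.0
orange [282. 218.] 38 rect c [447. 136.] sz [52. 25.] ang 49.2 dep z 32.0
orange [272. 226.] 42 rect c [420. 163.] sz [26. 35.] ang 88.7 dep z 30.0
orange [281. 237.] 98 rect c [394. 148.] sz [51. 54.] ang 88.6 dep z 30.0
orange [224. 283.] 41 rect c [247. 326.] sz [14. 46.] ang 76.3 dep z 17.0
orange [232. 287.] 32 rect c [236. 303.] sz [17. 38.] ang 70.3 dep z 15.0
blue [525. 113.] 2904 rect c [ 776. -683.] sz [157. 219.] ang 83.3 dep z 76.0
blue [359. 206.] 125 rect c [ 485. -111.] sz [215.  31.] ang 5.9 dep z 3.0
blue [264. 236.] 154 rect c [398. 201.] sz [240. 103.] ang 38.0 dep z 3.0
green [327. 104.] 217 rect c [821. -20.] sz [56. 54.] ang 88.1 dep z 131.0
green [185. 231.] 97 rect c [414. 454.] sz [19. 53.] ang 24.9 dep z 13.0
red [459. 173.] 793 rect c [ 577. -446.] sz [ 65. 139.] ang 76.7 dep z 10.0
red [345. 182.] 25 rect c [558. -69.] sz [40.  6.] ang 12.1 dep z 105.0
yellow [109. 164.] 2912 rect c [631. 675.] sz [207. 144.] ang 5.7 dep z 86.0
yellow [174. 175.] 36 rect c [590. 468.] sz [18. 26.] ang 28.3 dep z 73.0
yellow [329. 207.] 1821 rect c [468. -13.] sz [203. 120.] ang 12.1 dep z 66.0
1458 [489.83037798  -3.3117845   59.42012372]
[ 0.23477111 -0.93297322 -0.27284335] [65.99880745 55.71601727 33.28280653]
tilt 1.2944490474100334 hinge dir 104.1245157467259
```

View pics/c0.png

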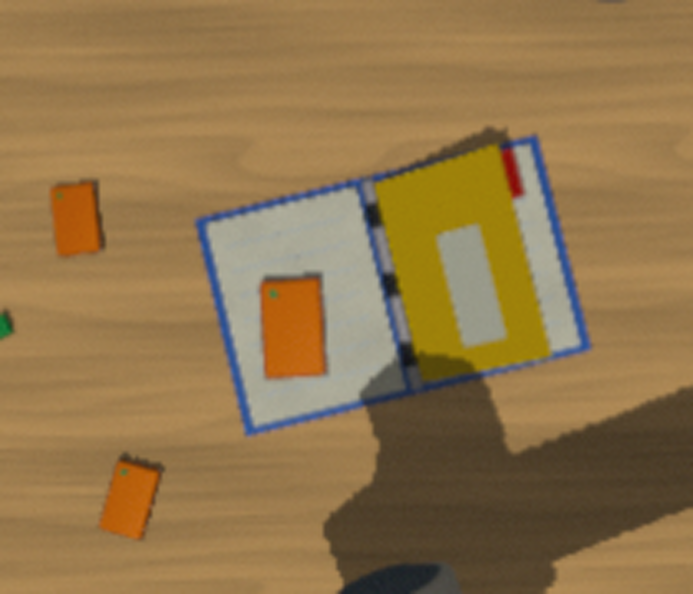

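The crop confirms the large bank, at crop (294,327), alone on the left page. The smaller ones on the desk are at crop (76,218) and (130,497). The folder corners are crop (199,219), (537,137), (589,348) and (247,434).

Run:
```python
from h import *
o=np.array([190,130]); 
q=lambda c:(np.array(c)-1.15)/3.3+o
F=onz('top',q([(199,219),(537,137),(589,348),(247,434)]),3)
print('F',F.round(1)); O=F.mean(0); 
a=(F[0]-F[3])+(F[1]-F[2]); ex=a/np.linalg.norm(a); b=F[0]-F[1]+F[3]-F[2]
print('O',O.round(1),'yaw',np.arctan2(a[1],a[0]),'from y',np.arctan2(-b[0],b[1]))
y=(np.arctan2(a[1],a[0])+np.arctan2(-b[0],b[1]))/2
R=np.array([[np.cos(y),-np.sin(y)],[np.sin(y),np.cos(y)]])
def fl(n,P): print(n,'world',P[:,:2].round().tolist(),'folder',((P[:,:2]-O[:2])@R).round().tolist())
B=onz('top',q([(261,283),(320,275),(327,376),(265,379)]),30.5); fl('bank',B); fl('bankc',B.mean(0)[None])
fl('small1',onz('top',q([(76,218)]),16)); fl('small2',onz('top',q([(130,497)]),16))
fl('eraser',np.array([[414,454.]]));fl('cream',np.array([[590,468.]]));fl('others water',np.array([[821,-20.]]))
z=np.load('pics/t0.npz'); d=z['d']
# leaf: points along lines
for c in [(400,270),(430,200),(500,330),(470,280),(490,200),(530,330),(440,350)]:
    P=dep('top',q([c]),d)[0]; f=(P[:2]-O[:2])@R; print(c,f.round(),P[2].round(),'ang',np.arctan2(P[2]-10.5,-f[1]).round(3))
for px in [(329,100),(267,108),(376,113)]: print(px,dep('top',[px],d).round())
```

```text
F [[ 521.4  242.2    3. ]
 [ 593.1  -95.1    3. ]
 [ 382.6 -139.1    3. ]
 [ 308.9  199.2    3. ]]
O [451.5  51.8   3. ] yaw 0.20299066838961358 from y 0.21185830101650363
bank world [[456.0, 178.0], [462.0, 121.0], [365.0, 117.0], [364.0, 176.0]] folder [[30.0, 123.0], [25.0, 66.0], [-71.0, 81.0], [-60.0, 140.0]]
bankc world [[412.0, 148.0]] folder [[-19.0, 102.0]]
small1 world [[525.0, 360.0]] folder [[136.0, 287.0]]
small2 world [[253.0, 312.0]] folder [[-141.0, 295.0]]
eraser world [[414.0, 454.0]] folder [[46.0, 401.0]]
cream world [[590.0, 468.0]] folder [[221.0, 379.0]]
others water world [[821.0, -20.0]] folder [[347.0, -146.0]]
(400, 270) [ 11. -10.] 16.0 ang 0.476
(430, 200) [ 69. -54.] 48.0 ang 0.599
(500, 330) [-66. -89.] 73.0 ang 0.616
(470, 280) [-14. -73.] 60.0 ang 0.598
(490, 200) [  53. -108.] 84.0 ang 0.597
(530, 330) [ -71. -115.] 91.0 ang 0.612
(440, 350) [-73. -30.] 30.0 ang 0.581
(329, 100) [[779. -21. 169.]]
(267, 108) [[758. 155. 178.]]
(376, 113) [[ 785. -181.    3.]]
```

```bash
python3 -c "
import bench;print([n for n in dir(bench) if n[0]!='_'],getattr(bench,'grasp_offset',None))"
python3 -m inch '[{"twist":[0,0,0.13],"xyz":[0.8,1,0],"grip":0.14},{"twist":[0,0,0.13],"xyz":[0.8,1,0],"grip":0.14},{"twist":[0,0,0.13],"xyz":[0.8,1,0],"grip":0.14},{"twist":[0,0,0.13],"xyz":[0.8,1,0],"grip":0.14},{"twist":[0,0,0.13],"xyz":[0.8,1,0],"grip":0.14},{"twist":[0,0,0.13],"xyz":[0.8,1,0],"grip":0.14},{"twist":[0,0,0.13],"xyz":[0.8,1,0],"grip":0.14},{"twist":[0,0,0.13],"xyz":[0.8,1,0],"grip":0.14},{"twist":[0,0,0.13],"xyz":[0.8,1,0],"grip":0.14}]'
python3 -m inch '[{"twist":[0,0,0.26],"xyz":[0,1,0],"grip":0.14},{"twist":[0,0,0.26],"xyz":[0,1,0],"grip":0.14},{"twist":[0,0,0.26],"xyz":[0,1,0],"grip":0.14},{"twist":[0,0,0.26],"xyz":[0,1,0],"grip":0.14},{"twist":[0,0,0.26],"xyz":[0,1,0],"grip":0.14},{"twist":[0,0,0.26],"xyz":[0,1,0],"grip":0.14},{"twist":[0,0,0.26],"xyz":[0,1,0],"grip":0.14},{"twist":[0,0,0.26],"xyz":[0,1,0],"grip":0.14},{"twist":[0,0,0.26],"xyz":[0,1,0],"grip":0.14}]'
```

```text
['Unreachable', 'camera_model', 'close_job', 'get_image', 'get_obs', 'grasp_offset'] 18.700000000000003
clock: 0.85
tcp_pos: [433.5, -299.6, 222.3]
tool_rot: [-0.001, 0.919, 0.394, 0.001]
ft_force: [0.7, 0.2, 0.7]
finger_gap: 0.568
gripper_force: 0.0
clock: 1.6
tcp_pos: [430.7, -54.3, 222.4]
tool_rot: [0.0, 0.69, 0.724, -0.0]
ft_force: [0.6, -0.3, -0.8]
finger_gap: 0.572
gripper_force: 0.0
```

```bash
python3 -m inch '[{"twist":[0,0,0],"xyz":[-0.076,0.604,0],"grip":0.14},{"twist":[0,0,0],"xyz":[-0.076,0.604,0],"grip":0.14},{"twist":[0,0,0],"xyz":[-0.076,0.604,0],"grip":0.14},{"twist":[0,0,0],"xyz":[-0.076,0.604,0],"grip":0.14},{"twist":[0,0,0],"xyz":[-0.076,0.604,-0.3],"grip":0.14},{"twist":[0,0,0],"xyz":[-0.076,0.604,-0.64],"grip":0.14},{"twist":[0,0,0],"xyz":[-0.076,0.604,-0.64],"grip":0.14},{"twist":[0,0,0],"xyz":[-0.076,0.604,-0.64],"grip":0.14},{"twist":[0,0,0],"xyz":[-0.076,0.604,-0.64],"grip":0.14}]'
python3 - <<'E'
from h import *
im,d=look('top'); a=im[130:310,190:400]
im,d=look('side'); b=im[150:330,260:470]
cv2.imwrite('pics/c1.png',cv2.resize(np.hstack([a,b])[...,::-1],(798,342)))
E
```

```text
clock: 2.35
tcp_pos: [407.4, 94.8, 54.2]
tool_rot: [-0.004, 0.691, 0.723, -0.006]
ft_force: [-1.1, -1.2, -0.9]
finger_gap: 0.573
gripper_force: 0.0
```

View pics/c1.png

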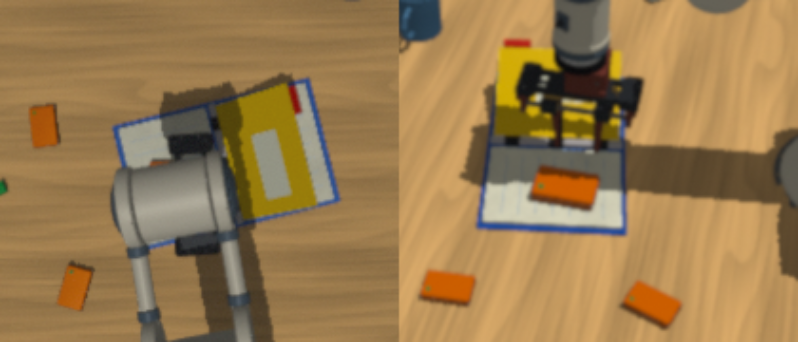

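The two-part view shows the fingers above the page between the leaf (left pane 265,140) and the bank (right pane 565,187), touching nothing. Next I'll descend and push.

```bash
python3 -m inch '[{"twist":[0,0,0],"xyz":[0.02,0,-0.08],"grip":0.14},{"twist":[0,0,0],"xyz":[0.02,0,-0.156],"grip":0.14},{"twist":[0,0,0],"xyz":[0.02,0,-0.156],"grip":0.14},{"twist":[0,0,0],"xyz":[0.02,0.03,-0.156],"grip":0.14},{"twist":[0,0,0],"xyz":[0.02,0.06,-0.156],"grip":0.14},{"twist":[0,0,0],"xyz":[0.02,0.09,-0.156],"grip":0.14},{"twist":[0,0,0],"xyz":[0.02,0.12,-0.156],"grip":0.14},{"twist":[0,0,0],"xyz":[0.02,0.15,-0.156],"grip":0.14},{"twist":[0,0,0],"xyz":[0.02,0.18,-0.156],"grip":0.14},{"twist":[0,0,0],"xyz":[0.02,0.21,-0.156],"grip":0.14},{"twist":[0,0,0],"xyz":[0.02,0.24,-0.156],"grip":0.14},{"twist":[0,0,0],"xyz":[0.02,0.27,-0.156],"grip":0.14},{"twist":[0,0,0],"xyz":[0.02,0.3,-0.156],"grip":0.14},{"twist":[0,0,0],"xyz":[0.02,0.33,-0.156],"grip":0.14}]'
python3 - <<'E'
from h import *
im,d=look('side','s2.png'); b=im[190:330,260:470]
cv2.imwrite('pics/c2.png',cv2.resize(b[...,::-1],(630,420)))
E
```

```text
clock: 3.62
tcp_pos: [416.6, 180.4, 23.5]
tool_rot: [-0.0, 0.689, 0.724, -0.0]
ft_force: [0.3, -3.4, 2.2]
finger_gap: 0.568
gripper_force: 2.0
```

View pics/c2.png

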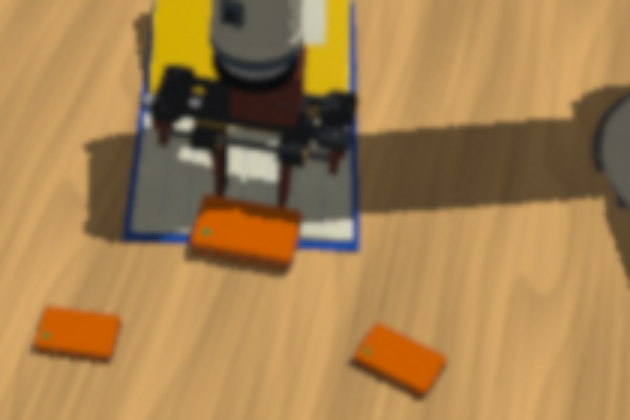

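The side view shows the bank overhanging the page edge at (245,235), pushed squarely. The fingers are at z 23, which is higher than intended, so I'll back off slightly, lower them and continue.

```bash
python3 -m inch '[{"twist":[0,0,0],"xyz":[0,-0.03,0],"grip":0.14},{"twist":[0,0,0],"xyz":[0,-0.03,-0.04],"grip":0.14},{"twist":[0,0,0],"xyz":[0,-0.03,-0.04],"grip":0.14},{"twist":[0,0,0],"xyz":[0,0,-0.04],"grip":0.14},{"twist":[0,0,0],"xyz":[0,0.025,-0.04],"grip":0.14},{"twist":[0,0,0],"xyz":[0,0.05,-0.04],"grip":0.14},{"twist":[0,0,0],"xyz":[0,0.075,-0.04],"grip":0.14},{"twist":[0,0,0],"xyz":[0,0.1,-0.04],"grip":0.14},{"twist":[0,0,0],"xyz":[0,0.125,-0.04],"grip":0.14},{"twist":[0,0,0],"xyz":[0,0.15,-0.04],"grip":0.14},{"twist":[0,0,0],"xyz":[0,0.175,-0.04],"grip":0.14},{"twist":[0,0,0],"xyz":[0,0.2,-0.04],"grip":0.14},{"twist":[0,0,0],"xyz":[0,0.225,-0.04],"grip":0.14},{"twist":[0,0,0],"xyz":[0,0.25,-0.04],"grip":0.14},{"twist":[0,0,0],"xyz":[0,0.26,-0.04],"grip":0.14},{"twist":[0,0,0],"xyz":[0,0.26,-0.04],"grip":0.14},{"twist":[0,0,0],"xyz":[0,0.2,0],"grip":0.14}]'
python3 - <<'E'
from h import *
im,d=look('side','s3.png'); b=im[190:330,260:470]
cv2.imwrite('pics/c3.png',cv2.resize(b[...,::-1],(630,420)))
E
```

```text
clock: 5.08
tcp_pos: [415.6, 230.9, 22.0]
tool_rot: [-0.001, 0.689, 0.725, -0.001]
ft_force: [-0.1, -0.6, -0.3]
finger_gap: 0.573
gripper_force: 0.0
```

View pics/c3.png

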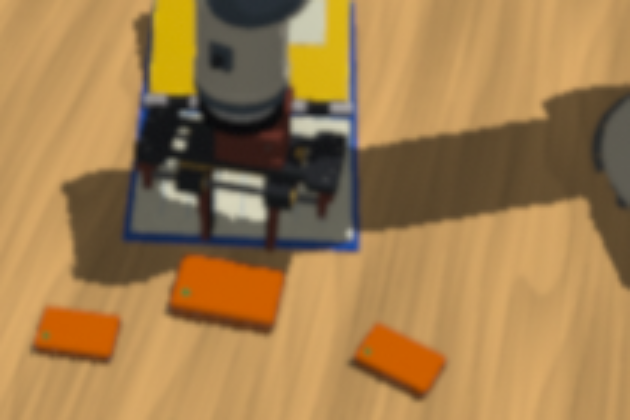

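The bank lies on the bare desk at (228,292), clear of the cover edge at y≈243. Now I'll work out waypoints for turning the leaf.

```bash
python3 - <<'E'
from h import *
y=.207; ex=np.array([np.cos(y),np.sin(y)]); ey=np.array([-np.sin(y),np.cos(y)]); O=np.array([451.5,51.8])
W=lambda fx,fy,z:np.r_[O+fx*ex+fy*ey,z]
s=W(-15,-165,75); print('start',s.round(1))
for t in np.arange(.6,3.2,.15):
    if t<1.57: fy=-155*np.cos(t)-10; z=10.5+155*np.sin(t)-25
    else:
        r=130; fy=-r*np.cos(t)-2*np.sin(t)-10; z=10.5+r*np.sin(t)-2*np.cos(t)
    p=W(-15,fy,z); print(round(t,2),p.round(1),'shift/250 from start',((p-s)/250).round(3))
E
python3 -m inch '[{"twist":[0,0,0],"xyz":[0,-0.1,0.3],"grip":0.14},{"twist":[0,0,0],"xyz":[0,-0.1,0.75],"grip":0.14},{"twist":[0,0,0.05],"xyz":[0,-0.1,0.75],"grip":0.14},{"twist":[0,0,0.05],"xyz":[0,-0.1,0.75],"grip":0.14},{"twist":[0,0,0.05],"xyz":[0,-0.1,0.75],"grip":0.14},{"twist":[0,0,0.05],"xyz":[0.1,-0.9,0.75],"grip":0.14},{"twist":[0,0,0.05],"xyz":[0.1,-0.9,0.75],"grip":0.14},{"twist":[0,0,0.05],"xyz":[0.1,-0.9,0.75],"grip":0.14},{"twist":[0,0,0.05],"xyz":[0.1,-0.9,0.75],"grip":0.14},{"twist":[0,0,0.05],"xyz":[0.1,-0.9,0.75],"grip":0.14},{"twist":[0,0,0.05],"xyz":[0.1,-0.9,0.75],"grip":0.14},{"twist":[0,0,0.05],"xyz":[0.1,-0.9,0.75],"grip":0.14}]'
```

```text
start [ 470.7 -112.8   75. ]
0.6 [465.2 -86.3  73. ] shift/250 from start [-0.022  0.106 -0.008]
0.75 [462.2 -72.1  91.2] shift/250 from start [-0.034  0.163  0.065]
0.9 [458.7 -55.4 106.9] shift/250 from start [-0.048  0.23   0.128]
1.05 [454.7 -36.5 120. ] shift/250 from start [-0.064  0.305  0.18 ]
1.2 [450.4 -16.  130. ] shift/250 from start [-0.081  0.387  0.22 ]
1.35 [445.9   5.7 136.7] shift/250 from start [-0.1    0.474  0.247]
1.5 [441.1  28.2 140.1] shift/250 from start [-0.118  0.564  0.26 ]
1.65 [437.2  47.  140.3] shift/250 from start [-0.134  0.639  0.261]
1.8 [433.2  65.9 137.6] shift/250 from start [-0.15   0.715  0.25 ]
1.95 [429.4  84.2 132. ] shift/250 from start [-0.165  0.788  0.228]
2.1 [425.7 101.5 123.7] shift/250 from start [-0.18   0.857  0.195]
2.25 [422.4 117.3 112.9] shift/250 from start [-0.193  0.92   0.152]
2.4 [419.5 131.4  99.8] shift/250 from start [-0.205  0.977  0.099]
2.55 [416.9 143.4  84.7] shift/250 from start [-0.215  1.025  0.039]
2.7 [414.9 153.1  67.9] shift/250 from start [-0.223  1.063 -0.029]
2.85 [413.4 160.2  49.8] shift/250 from start [-0.229  1.092 -0.101]
3.0 [412.5 164.6  30.8] shift/250 from start [-0.233  1.109 -0.177]
3.15 [412.2 166.2  11.4] shift/250 from start [-0.234  1.116 -0.254]
clock: 6.13
tcp_pos: [442.0, 3.3, 211.2]
tool_rot: [0.0, 0.632, 0.775, 0.0]
ft_force: [0.8, 0.1, 0.1]
finger_gap: 0.571
gripper_force: 0.0
```

```bash
python3 -m inch '[{"twist":[0,0,0],"xyz":[0.116,-0.5,0],"grip":0.14},{"twist":[0,0,0],"xyz":[0.116,-0.5,0],"grip":0.14},{"twist":[0,0,0],"xyz":[0.116,-0.5,0],"grip":0.14},{"twist":[0,0,0],"xyz":[0.116,-0.5,0],"grip":0.14},{"twist":[0,0,0],"xyz":[0.116,-0.5,0],"grip":0.14},{"twist":[0,0,0],"xyz":[0.116,-0.5,-0.545],"grip":0.14},{"twist":[0,0,0],"xyz":[0.116,-0.5,-0.545],"grip":0.14},{"twist":[0,0,0],"xyz":[0.116,-0.5,-0.545],"grip":0.14},{"twist":[0,0,0],"xyz":[0.116,-0.5,-0.545],"grip":0.14},{"twist":[0,0,0],"xyz":[0.116,-0.5,-0.545],"grip":0.14},{"twist":[0,0,0],"xyz":[0.116,-0.5,-0.545],"grip":0.14}]'
python3 - <<'E'
from h import *
im,d=look('top','t4.png'); a=im[130:310,190:400]
im,d=look('side','s4.png'); b=im[130:310,260:470]
cv2.imwrite('pics/c4.png',cv2.resize(np.hstack([a,b])[...,::-1],(798,342)))
E
```

```text
clock: 7.05
tcp_pos: [471.3, -119.0, 76.4]
tool_rot: [0.0, 0.63, 0.777, 0.0]
ft_force: [-1.0, 0.1, 0.7]
finger_gap: 0.569
gripper_force: 0.0
```

View pics/c4.png

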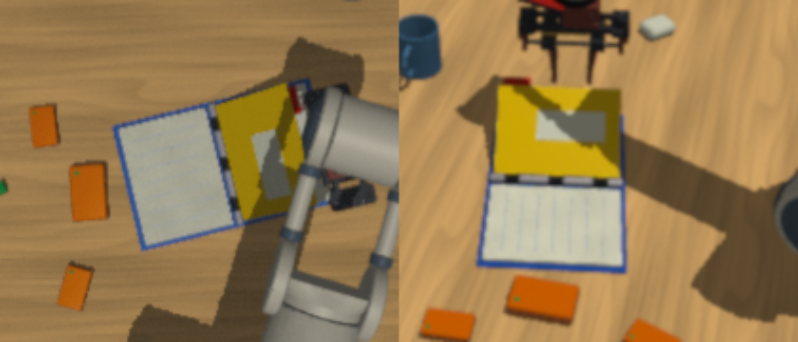

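The left pane shows the bank on the desk at (88,192). The right pane shows the fingers beyond the leaf's outer edge, at about (570,80). I'll start turning the leaf.

```bash
python3 -m inch '[{"twist":[0,0,0],"xyz":[-0.01,0.06,0],"grip":0.14},{"twist":[0,0,0],"xyz":[-0.02,0.1,0],"grip":0.14},{"twist":[0,0,0],"xyz":[-0.022,0.13,0],"grip":0.14},{"twist":[0,0,0],"xyz":[-0.028,0.16,0.03],"grip":0.14},{"twist":[0,0,0],"xyz":[-0.034,0.19,0.065],"grip":0.14},{"twist":[0,0,0],"xyz":[-0.04,0.22,0.097],"grip":0.14},{"twist":[0,0,0],"xyz":[-0.048,0.255,0.128],"grip":0.14},{"twist":[0,0,0],"xyz":[-0.056,0.29,0.155],"grip":0.14},{"twist":[0,0,0],"xyz":[-0.064,0.33,0.18],"grip":0.14},{"twist":[0,0,0],"xyz":[-0.072,0.37,0.2],"grip":0.14},{"twist":[0,0,0],"xyz":[-0.081,0.412,0.22],"grip":0.14},{"twist":[0,0,0],"xyz":[-0.09,0.455,0.235],"grip":0.14},{"twist":[0,0,0],"xyz":[-0.1,0.5,0.247],"grip":0.14},{"twist":[0,0,0],"xyz":[-0.109,0.545,0.255],"grip":0.14},{"twist":[0,0,0],"xyz":[-0.118,0.59,0.26],"grip":0.14},{"twist":[0,0,0],"xyz":[-0.118,0.59,0.26],"grip":0.14}]'
python3 - <<'E'
from h import *
im,d=look('top','t5.png'); a=im[130:310,190:400]
im,d=look('side','s5.png'); b=im[130:310,260:470]
cv2.imwrite('pics/c5.png',cv2.resize(np.hstack([a,b])[...,::-1],(798,342)))
E
```

```text
clock: 8.48
tcp_pos: [440.5, 29.5, 139.7]
tool_rot: [-0.001, 0.63, 0.777, 0.0]
ft_force: [1.5, -0.1, -0.5]
finger_gap: 0.569
gripper_force: 0.0
```

View pics/c5.png

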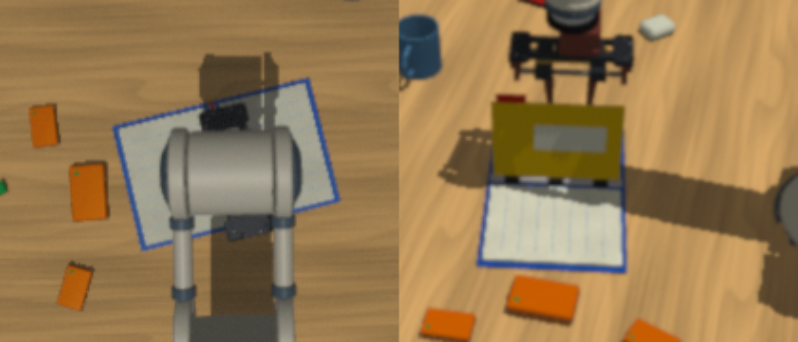

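The leaf stands upright at about (558,140) in the right pane, with the fingers behind it near its outer edge. I'll carry on over the spine.

```bash
python3 -m inch '[{"twist":[0,0,0],"xyz":[-0.008,0.036,0],"grip":0.14},{"twist":[0,0,0],"xyz":[-0.015,0.072,0],"grip":0.14},{"twist":[0,0,0],"xyz":[-0.023,0.11,-0.004],"grip":0.14},{"twist":[0,0,0],"xyz":[-0.031,0.148,-0.01],"grip":0.14},{"twist":[0,0,0],"xyz":[-0.038,0.185,-0.02],"grip":0.14},{"twist":[0,0,0],"xyz":[-0.046,0.221,-0.032],"grip":0.14},{"twist":[0,0,0],"xyz":[-0.054,0.256,-0.048],"grip":0.14},{"twist":[0,0,0],"xyz":[-0.061,0.29,-0.065],"grip":0.14},{"twist":[0,0,0],"xyz":[-0.068,0.322,-0.086],"grip":0.14},{"twist":[0,0,0],"xyz":[-0.074,0.353,-0.108],"grip":0.14},{"twist":[0,0,0],"xyz":[-0.08,0.382,-0.134],"grip":0.14},{"twist":[0,0,0],"xyz":[-0.086,0.41,-0.161],"grip":0.14},{"twist":[0,0,0],"xyz":[-0.091,0.435,-0.19],"grip":0.14},{"twist":[0,0,0],"xyz":[-0.096,0.458,-0.221],"grip":0.14},{"twist":[0,0,0],"xyz":[-0.1,0.478,-0.255],"grip":0.14},{"twist":[0,0,0],"xyz":[-0.104,0.496,-0.289],"grip":0.14},{"twist":[0,0,0],"xyz":[-0.107,0.511,-0.325],"grip":0.14},{"twist":[0,0,0],"xyz":[-0.11,0.525,-0.361],"grip":0.14},{"twist":[0,0,0],"xyz":[-0.113,0.535,-0.4],"grip":0.14},{"twist":[0,0,0],"xyz":[-0.114,0.542,-0.43],"grip":0.14}]'
```

```text
clock: 10.25
tcp_pos: [412.6, 162.8, 31.1]
tool_rot: [-0.0, 0.631, 0.776, -0.0]
ft_force: [1.0, -0.2, 0.7]
finger_gap: 0.568
gripper_force: 0.6
```

```bash
python3 -m inch '[{"twist":[0,0,0],"xyz":[0,0.005,-0.03],"grip":0.14},{"twist":[0,0,0],"xyz":[0,0.005,-0.05],"grip":0.14},{"twist":[0,0,0],"xyz":[0,0.005,-0.065],"grip":0.14},{"twist":[0,0,0],"xyz":[0,0.005,-0.075],"grip":0.14},{"twist":[0,0,0],"xyz":[0,0.005,-0.075],"grip":0.14},{"twist":[0,0,0],"xyz":[0,0.005,-0.078],"grip":0.14},{"twist":[0,0,0],"xyz":[0,0.005,-0.078],"grip":0.14}]'
```

```text
clock: 10.83
tcp_pos: [412.9, 163.7, 13.0]
tool_rot: [0.0, 0.631, 0.776, -0.0]
ft_force: [-0.9, -1.1, -0.4]
finger_gap: 0.568
gripper_force: 0.0
```

```bash
python3 -m inch '[{"twist":[0,0,0],"xyz":[0,0,-0.004],"grip":0.14},{"twist":[0,0,0],"xyz":[0,0,-0.008],"grip":0.14},{"twist":[0,0,0],"xyz":[0,0,-0.008],"grip":0.14},{"twist":[0,0,0],"xyz":[0,0,-0.008],"grip":0.14}]'
```

```text
clock: 11.17
tcp_pos: [413.1, 163.8, 12.7]
tool_rot: [0.0, 0.631, 0.776, 0.0]
ft_force: [-4.9, -2.0, 9.5]
finger_gap: 0.571
gripper_force: 4.8
```

It is firm at z 12.7 with 9.5 N, which matches a flat leaf with its top at 12.5. I'll press slightly more, then retreat straight up and look.

```bash
python3 -m inch '[{"twist":[0,0,0],"xyz":[0,0,-0.004],"grip":0.14},{"twist":[0,0,0],"xyz":[0,0,-0.004],"grip":0.14},{"twist":[0,0,0],"xyz":[0,0,-0.004],"grip":0.14},{"twist":[0,0,0],"xyz":[0,0,0.05],"grip":0.14},{"twist":[0,0,0],"xyz":[0,0,0.2],"grip":0.14},{"twist":[0,0,0],"xyz":[0,0,0.8],"grip":0.14},{"twist":[0,0,0],"xyz":[0,0,0.8],"grip":0.14},{"twist":[0,0,0],"xyz":[0,0,0.8],"grip":0.14},{"twist":[0,0,0],"xyz":[0,0,0.8],"grip":0.14},{"twist":[0,0,0],"xyz":[0,0,0.8],"grip":0.14},{"twist":[0,0,0],"xyz":[0,-0.9,0.8],"grip":0.14},{"twist":[0,0,0],"xyz":[0,-0.9,0.8],"grip":0.14},{"twist":[0,0,0],"xyz":[0,-0.9,0.8],"grip":0.14},{"twist":[0,0,0],"xyz":[0,-0.9,0.8],"grip":0.14},{"twist":[0,0,0],"xyz":[0,-0.9,0.8],"grip":0.14},{"twist":[0,0,0],"xyz":[0,-0.9,0.8],"grip":0.14},{"twist":[0,0,0],"xyz":[0,-0.9,0.8],"grip":0.14},{"twist":[0,0,0],"xyz":[0,-0.9,0.8],"grip":0.14}]'
python3 - <<'E'
from h import *
im,d=look('top','t6.png'); a=im[130:310,190:400]
hsv=cv2.cvtColor(im,cv2.COLOR_RGB2HSV)
m=cv2.inRange(hsv,np.array((20,150,60)),np.array((32,255,255))); m[:,:235]=0; m=cv2.erode(m,np.ones((3,3)))
v,u=np.nonzero(m); P=dep('top',np.c_[u,v],d); f=(P[:,:2]-[451.5,51.8])@np.array([-np.sin(.207),np.cos(.207)])
k=(P[:,2]<60)&(f>20); c=np.polyfit(f[k],P[k,2],1); print('n',k.sum(),'slope dz/dy',c[0],'z at 155',np.polyval(c,155))
m=cv2.inRange(hsv,np.array((5,180,60)),np.array((14,255,255))); n,l,st,cc=cv2.connectedComponentsWithStats(cv2.erode(m,np.ones((3,3))))
for i in range(1,n):
    if st[i,4]>15:
        v,u=np.nonzero(l==i); P=dep('top',np.c_[u,v],d); print(cc[i].round(),st[i,4],'z med/min/max',np.median(P,0).round(1),P[:,2].min().round(1),P[:,2].max().round(1))
im,d=look('side'); b=im[130:310,260:470]
cv2.imwrite('pics/c6.png',cv2.resize(np.hstack([a,b])[...,::-1],(798,342)))
E
```

```text
clock: 12.67
tcp_pos: [412.5, -61.6, 210.2]
tool_rot: [-0.001, 0.632, 0.775, -0.0]
ft_force: [0.8, 0.3, -0.1]
finger_gap: 0.572
gripper_force: 0.0
n 1693 slope dz/dy -0.0004287974931648387 z at 155 12.474880563745634
[212. 196.] 148 z med/min/max [524.6 361.9  15.9] 10.4 21.1
[238. 220.] 25 z med/min/max [444.5 281.2  21.7] 17.1 25.9
[232. 230.] 51 z med/min/max [412.9 294.7  22. ] 16.8 27.2
```

View pics/c6.png

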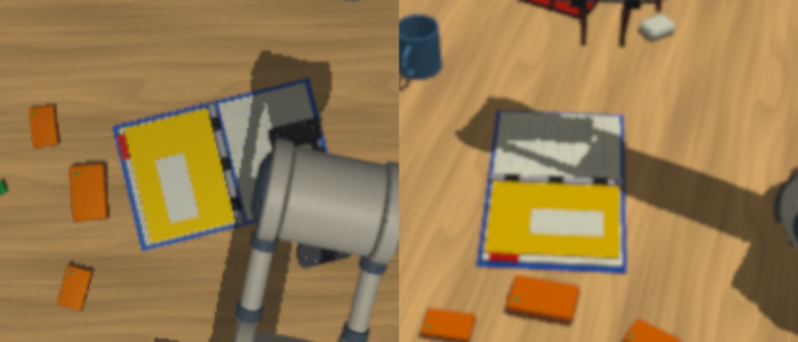

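The leaf lies flat on the left page, with zero slope and its top at 12.5 mm. The bank is flat on the desk with its top at 22 mm, and the robot is clear, so I'm handing in.

```bash
python3 -c "
from bench import *
print(close_job())"
```

```text
the job is handed in; nothing more can be done
None
```

I pushed the power bank off the folder so it lies flat on the bare desk, turned the yellow leaf over and pressed it flat on the left-hand page, and handed the job in at about 13 s with the arm clear; no verdict came back.

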